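# Push the row of cups home and close the keeper

## Task

Push the whole row of four silver cups along the bench channel as one train, pressing only on the last cup, until the first stands tight against the end stop and no gaps are left. Then, with a fingertip, swing the keeper bar fully across the channel behind the last cup, so that hammering on the bench cannot shake the row out. Only push: do not pick anything up, keep the row closed up on the way, and leave the other things on the bench where they are.

Things in the scene. Friction and masses are not known exactly. Their poses are not given: they have to be found in the camera images.
- rack: dark steel channel bolted to the bench, 360 mm long. Origin on the bench top under its middle; x runs along it from the end stop to the open end, y across, z up. Floor 6 mm above the bench; straight fences 48 mm apart inside, 5 mm thick, rise to 24 mm from x = -162 to +150 mm. The far end (x = +180) is open. Row home: cup centres at x = -127, -81, -35, +11 mm, back face of the last at +34 mm.
- end_stop (a point): foot of the inner face of the end stop, mid-channel on the floor (rack x = -150, y = 0 mm): the face that the first cup must meet. The stop is a 12 mm thick steel block across the channel, top 42 mm above the bench. Same axes as the rack.
- keeper_pin (a point): the upright pin on which the keeper turns, at the bar's half height (33.5 mm above the bench), on a boss outside the channel at rack x = +45, y = -41 mm. On the opposite side of the channel (rack x = +34, y = +36 mm) stands the catch, a 10 x 14 mm lug 39 mm tall.
- keeper (a joint): angle (rad) of the keeper, a level steel bar 12 mm wide, 90 mm long from its pin, 27.5 to 39.5 mm above the bench. 0: along the outside of the channel, towards the open end. Grows as it swings to rack +y over the fences; 1.571: fully across, at its catch, 5 mm behind a row that is home. Starts at -0.6 to 0 (swung outward). Stiff by about 1 N at the knob; stays where left.
- keeper_knob (a point): middle of the upright round finger knob on the keeper, 82 mm from the pin; knob 17 mm in diameter, from 39.5 to 65.5 mm above the bench; this point is 52.5 mm above the bench.
- cup1: first cup of the row, next to the end stop. Silver cup full of hard set pitch, about 250 g: square body 46 x 46 mm, 38 mm tall, then shoulder and round neck (35 mm), 52 mm in all. Origin at the centre of its underside, x along the channel away from the stop. Touches its neighbours, 1 mm free to each fence. The row starts 45 to 92 mm short of the stop.
- cup2: second cup of the row. Silver cup full of hard set pitch, about 250 g: square body 46 x 46 mm, 38 mm tall, then shoulder and round neck (35 mm), 52 mm in all. Origin at the centre of its underside, x along the channel away from the stop. Touches its neighbours, 1 mm free to each fence.
- cup3: third cup of the row. Silver cup full of hard set pitch, about 250 g: square body 46 x 46 mm, 38 mm tall, then shoulder and round neck (35 mm), 52 mm in all. Origin at the centre of its underside, x along the channel away from the stop. Touches its neighbours, 1 mm free to each fence.
- cup4: last cup of the row, nearest the open end; push on its free back face (rack +x side). Silver cup full of hard set pitch, about 250 g: square body 46 x 46 mm, 38 mm tall, then shoulder and round neck (35 mm), 52 mm in all. Origin at the centre of its underside, x along the channel away from the stop. Touches its neighbours, 1 mm free to each fence.
- punch_pot: bystander, leave alone: turned dark wooden pot, 60 mm across, 55 mm tall, full of steel punches that reach about 100 mm; origin at the centre of its underside
- jar: bystander, leave alone: closed glass jar, 64 mm across, 85 mm tall; origin at the centre of its underside
- bench_block: bystander, leave alone: square steel bench block, 60 x 60 x 28 mm; origin at the centre of its underside
- hammer: bystander, leave alone: chasing hammer, 200 mm long, lying on the bench on the robot's side of the channel; origin at the middle of its length, on the bench, x towards the head
There are look-alikes about, which are no part of the job. What is shaped like the cup3 but black is not meant.

How it is judged:
On the way, in this order (a step that is already met when the one before it is completed fails the run):
1. the whole row is home: every cup within 4 mm of its place against the end stop (x of cup1 in the frame of rack below -0.123 m and x of cup2 in the frame of rack below -0.077 m and x of cup3 in the frame of rack below -0.031 m and x of cup4 in the frame of rack below 0.015 m and z of each of cup1, cup2, cup3, cup4 in the frame of rack below 0.009 m and angle between each of cup1, cup2, cup3, cup4's own z axis and vertical below 0.06 rad), for 0.2 s.
2. the keeper is swung fully across behind the last cup (x of cup1 in the frame of rack below -0.123 m and x of cup2 in the frame of rack below -0.077 m and x of cup3 in the frame of rack below -0.031 m and x of cup4 in the frame of rack below 0.015 m and value of joint keeper above 1.45 rad), for 0.2 s.
At the end, for the whole second after the job is handed in: All four cups stand upright in the channel, at rest, each within 4 mm of its place in a closed row against the end stop; the keeper is across the channel behind them (joint above 1.45 rad of 1.571); the other things on the bench are within 20 mm of where they were (all of step 2 and z of each of cup1, cup2, cup3, cup4 in the frame of rack below 0.009 m and angle between each of cup1, cup2, cup3, cup4's own z axis and vertical below 0.06 rad and linear speed of each of cup1, cup2, cup3, cup4 below 0.01 m/s and distance of each of punch_pot, jar, bench_block, hammer from where it was at the start of the episode below 0.02 m); the robot touches nothing.
It fails at once if a cup is lifted (10 mm or more off the channel floor) or tipped (0.35 rad) (z of any of cup1, cup2, cup3, cup4 in the frame of rack above 0.016 m or angle between any of cup1, cup2, cup3, cup4's own z axis and vertical above 0.35 rad).
It fails at once if the fingers press on one of the other three cups (over 5 N) instead of the last (contact force between the fingers and cup1 above 5 N or contact force between the fingers and cup2 above 5 N or contact force between the fingers and cup3 above 5 N).
It fails at once if the row is pulled apart: more than 10 mm of gap opens between neighbouring cups (distance between cup1 and cup2 above 0.056 m or distance between cup2 and cup3 above 0.056 m or distance between cup3 and cup4 above 0.056 m).
It fails at once if another thing on the bench is moved by 20 mm or more (distance of any of punch_pot, jar, bench_block, hammer from where it was at the start of the episode above 0.02 m).
It also fails if it takes over 51 s, if anything falls off the work surface, if the arm or the gripper's body presses on something with over 40 N, if the wrist force passes 120 N, or if a joint passes its speed limit or range.

## Robot

A 7-joint arm with a two-finger parallel gripper is mounted at the origin on the work surface. World frame = base frame: x ahead of the robot, y to its left, z up, the work surface at z = 0. Lengths are in m, angles in rad, forces in N, time in s.
With the tool pointing down it reaches from about 0.425 to 0.95 m from the base axis. Payload 16.7 kg.
Tool frame: the origin (TCP) lies between the finger pads; the fingertips stand 8 mm ahead of it and the grasp point (between the pads) lies 11 mm behind it (r.tips_ahead is the distance from the TCP to the fingertips, in m); z points along the fingers, y is the direction in which the jaws open and shut (so a half turn about z gives the same grasp; the last joint's range is limited). The gripper opens to 94 mm and grips with 3 to 60 N. Pads are 16 mm wide; open, the fingers measure 119 mm over their backs; the gripper's body (75 mm by 177 mm) begins 78 mm behind the grasp point.
Start: joints at [-1.264, 0.426, 0.074, 1.606, -0.034, 1.111, -0.067], TCP at [0.297, 0.606, 0.213] pointing down, gripper open.
Joint ranges: [-2.85, 2.85], [-0.5, 2.14], [-1.23, 1.37], [0.21, 2.46], [-1.02, 4.16], [0.16, 2.05], [-2.73, 2.73]. Speed limits (rad/s): [1.89, 1.89, 2.39, 2.39, 3.01, 3.01, 3.01].

## Interface

Orientations are given as a unit quaternion [w, x, y, z].
In Python, from plant import r gives the robot as it stands. The module is installed in compiled form; this text tells all that it offers.
- The arm moves only by the tool step_arm, never from a script. Its argument "increments" is a list of rows, each a list of 7 numbers: the closure, from -1 (fully open) to 1 (shut), then the shift along the tool's x, y, z as a fraction of full scale, then the turn, a rotation vector about the tool's x, y, z as a fraction of full scale. In form: [[hand, tx, ty, tz, wx, wy, wz], ...]. A call has 1 to 12 rows; each row shifts and turns the pose as measured when the row begins, along the tool's axes as they then stand; what a row does not reach is not made up. Full scale, the value 1, is 0.4 m for a shift and pi rad for a turn. A row lasts 1/12 s, in which the tool goes at most 41.7 mm and 7.16 degrees, less where a joint would pass 70% of its speed; a pose out of reach is approached as far as the arm can. A call with a number of a shift or a turn outside -1 to 1 is refused whole. A call with a gripper value outside its range is refused whole. The fingers move at their own pace and stop on an object; the grip force is fixed at half the most. Time passes only in rows, so rows that do not move let the fingers close. It gives the time, the measured TCP pose, the force and the opening at its end, in the units of the state.
- r.state(): the state, without advancing time (a new reading comes with each control period).
- r.get_image(name): name is "side" or "top" or "wrist"; returns (picture, depth): 384x512x3 uint8, red, green, blue; 384x512 float32, m along the optical axis (not along the pixel's ray), 0 where there is no reading.
- r.camera_info(name): a dict with "fx", "fy", "cx", "cy" (pixels), "R" (3x3) and "t" (3): a world point X has camera coordinates R X + t; the wrist camera has in their place "T_tool_cam" (4x4, takes a point from camera to tool coordinates, whose origin is the TCP and whose axes are the flange's). Camera axes: x right, y down, z forward; pixel columns grow to the right and rows downward; lengths in m; the calibration is good to about 2 mm. A picture is of the moment at which its call begins: read the wrist's pose just before it. camera_info takes no time and is no camera call.
- r.job_done(): hands the job in, once; it reports no verdict.
The state is a dict: "clock": time; "q": joint angles; "qd": joint speeds; "effort": joint torques, N m; "tool_pos": TCP position; "tool_rot": TCP orientation; "ft_force": force on the tool from outside, world axes, zero at the start; "moment": the same for the moment, N m; "width": finger opening in m.
Only numpy, scipy, OpenCV 4.12 (cv2) and the standard library are available. Lean on these libraries where they do the work, as an engineer would, in place of code of your own. Each camera call takes 0.05 s, during which the arm holds its last target. There are 200 camera calls.

## Working session

There is one attempt and no reset: what is moved stays moved. The work goes in short steps, Python scripts to look and compute and a tool call to move; the robot and the scene stay as the last step left them, time stands still between calls to the robot, and variables do not carry over. Pictures are saved under pics/ and viewed, about 8 in all and at most 12, crops included, and the job is handed in when it is done.

Besides the shell and the picture viewer there is one more tool, called as a command line: name --pt "numbers of a row" for each row, then --argument value for the rest. step_arm: Moves the arm, as the interface text tells. Shift numbers are shares of 0.4 m and turn numbers shares of pi rad, none past 1 either way. Its arguments: {"type":"object","properties":{"increments":{"type":"array","items":{"type":"array","items":{"type":"number"}}}},"required":["increments"]}

```bash
mkdir -p pics
cat > h.py <<'E'
from plant import r
import numpy as np, cv2
from scipy.spatial.transform import Rotation as Ro
def cloud(n):
    s=r.state(); im,d=r.get_image(n); c=r.camera_info(n)
    v,u=np.mgrid[:384,:512]
    P=np.dstack([(u-c['cx'])/c['fx']*d,(v-c['cy'])/c['fy']*d,d])
    if 'R' in c: W=(P-np.array(c['t']))@np.array(c['R'])
    else:
        T=np.array(c['T_tool_cam']); w,x,y,z=s['tool_rot']
        W=(P@T[:3,:3].T+T[:3,3])@Ro.from_quat([x,y,z,w]).as_matrix().T+np.array(s['tool_pos'])
    W[d==0]=np.nan
    return im,d,W
E
python3 - <<'E'
from h import *
print(r.state(), r.tips_ahead)
for n in ['top','side']:
    im,d,W=cloud(n); np.savez(n,im=im,W=W); cv2.imwrite(f'pics/{n}1.png',cv2.resize(im[:,:,::-1],(800,600)))
    print(n,(d>0).mean(),r.camera_info(n))
E
```

```text
{'clock': 0.0, 'q': array([-1.26453169,  0.42673552,  0.07382612,  1.60657759, -0.03413861,
        1.11081196, -0.06711357]), 'qd': array([ 7.11928736e-04,  4.16410818e-04,  7.28476736e-04, -2.53944425e-04,
       -1.32792110e-03, -4.66481432e-04,  7.65921266e-05]), 'effort': array([-2.05298282e-03, -9.35786033e+01,  3.66507277e+00, -4.54206848e+01,
       -4.89881204e-02,  2.00865656e-02,  1.25210095e-04]), 'tool_pos': array([0.29691677, 0.60572157, 0.21278549]), 'tool_rot': array([-1.19734492e-04,  2.25934016e-01,  9.74142399e-01, -6.25819753e-04]), 'ft_force': array([ 0.52315119, -0.66025806,  0.97867342]), 'moment': array([-0.00186271,  0.0305488 ,  0.0361416 ]), 'width': 0.09417397725896588} 0.008
top 0.9962361653645834 {'fx': 354.3652152810444, 'fy': 354.3652152810444, 'cx': 256.0536833770124, 'cy': 195.03846306409798, 'R': array([[-0.01864287, -0.99973959,  0.01316038],
       [-0.99562825,  0.01735806, -0.0917774 ],
       [ 0.09152506, -0.01481384, -0.99569258]]), 't': array([0.08436748, 0.60173797, 0.88640726])}
side 0.995849609375 {'fx': 439.3822405847221, 'fy': 439.3822405847221, 'cx': 252.55457915132357, 'cy': 201.6700923892994, 'R': array([[ 0.97748401, -0.21008137,  0.01976938],
       [-0.13085039, -0.67698777, -0.7242691 ],
       [ 0.16553908,  0.70537463, -0.68923395]]), 't': array([-0.55486523,  0.17966361,  1.00607194])}
```

View pics/top1.png

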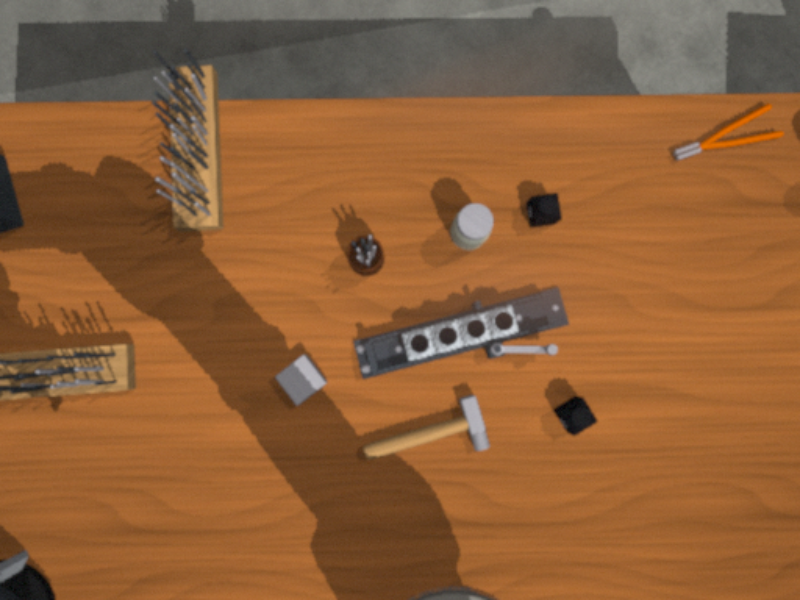

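View pics/side1.png

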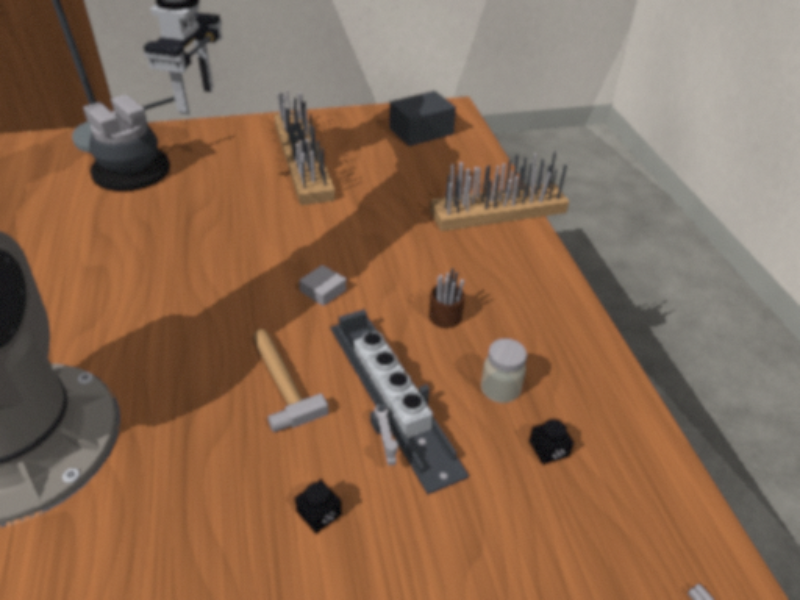

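The top view shows the rack from (358,360) to (567,305), with the stop at its left end. The cups are at about (420,343) to (504,320), and the keeper runs from its pin at (495,349) to its knob at (552,350). The black look-alikes, hammer, jar, pot and block all stand clear of it.

Run:
```python
from h import *
def ray(n,px,z):
    c=r.camera_info(n);R=np.array(c['R']);t=np.array(c['t'])
    o=-R.T@t; d=R.T@np.array([(px[0]-c['cx'])/c['fx'],(px[1]-c['cy'])/c['fy'],1]); return (o+d*(z-o[2])/d[2])
D=np.load('top.npz'); im,W=D['im'],D['W']; hsv=cv2.cvtColor(im,cv2.COLOR_RGB2HSV)
roi=np.zeros(im.shape[:2],bool); roi[178:248,222:372]=1
m=roi&(hsv[...,1]<110)
n,l,st,ce=cv2.connectedComponentsWithStats(m.astype('uint8'))
k=1+st[1:,4].argmax(); print(st[k],ce[k])
m=(l==k)
m2=cv2.morphologyEx(m.astype('uint8'),cv2.MORPH_OPEN,np.ones((13,13)))
pts=cv2.findNonZero(m2); rc=cv2.minAreaRect(pts); print(rc)
for p in cv2.boxPoints(rc): print(p,ray('top',p,.006))
c=ray('top',rc[0],.006)
b=m&(hsv[...,2]>110)
z=W[...,2]
print('zstats',np.nanpercentile(z[b],[5,50,95]))
cv2.imwrite('pics/c.png',cv2.resize(im[170:256,215:380,::-1],None,fx=4.8,fy=4.8,interpolation=cv2.INTER_CUBIC))
```

```text
[ 227  184  137   58 3718] [297.54115116 213.3816568 ]
((294.3883056640625, 212.38327026367188), (28.441024780273438, 135.69241333007812), 76.84246063232422)
[225.08621 213.97986] [0.55665573 0.15530023 0.006     ]
[357.2164  183.09229] [ 0.63227733 -0.19608401  0.006     ]
[363.6904  210.78668] [ 0.55844832 -0.20991619  0.006     ]
[231.56021 241.67426] [0.48429111 0.13923016 0.006     ]
zstats [0.00387423 0.04412397 0.05891333]
```

View pics/c.png

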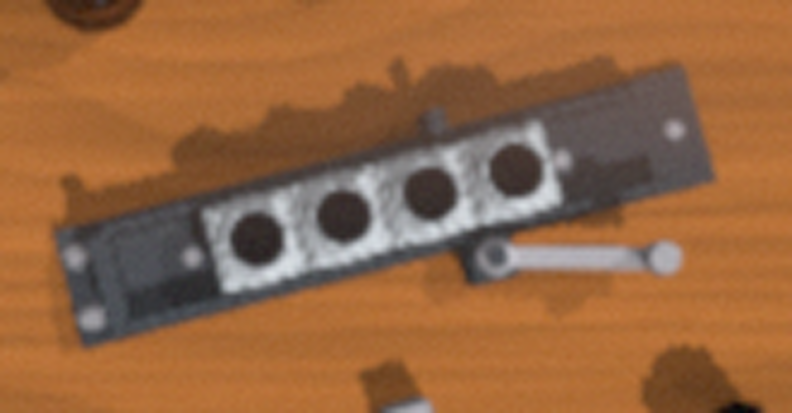

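```bash
cat >> h.py <<'E'
def ray(n,px,z):
    c=r.camera_info(n);R=np.array(c['R']);t=np.array(c['t'])
    o=-R.T@t; d=R.T@np.array([(px[0]-c['cx'])/c['fx'],(px[1]-c['cy'])/c['fy'],1]); return (o+d*(z-o[2])/d[2])
E
python3 - <<'E'
from h import *
f=lambda u,v,z: ray('top',(215+u/4.8-.4,170+v/4.8-.4),z)
C=np.array([f(55,228,.006),f(85,347,.006),f(685,65,.006),f(712,180,.006)])
a=(C[0]+C[1])/2;b=(C[2]+C[3])/2;print('ends',a,b,np.linalg.norm(b-a))
o=(a+b)/2; ex=(b-a)/np.linalg.norm(b-a); ey=np.array([-ex[1],ex[0],0]); 
cups=[f(*p,.057) for p in [(257,237),(344,216),(431,192),(517,169)]]
d=cups[3]-cups[0]; print('yaw ends',np.arctan2(ex[1],ex[0]),'cups',np.arctan2(d[1],d[0]),np.linalg.norm(d))
pin=f(495,257,.0395);knob=f(664,257,.0655)
for n,p in [*zip('1234',cups),('pin',pin),('knob',knob),('lug',f(431,118,.039))]: print(n,p,'rack',(p-o)@ex*1e3,(p-o)@ey*1e3)
k=knob-pin;print(np.hypot(*k[:2]),np.arctan2(k@ey,k@ex)); print(o,ex)
E
```

```text
ends [0.51606673 0.14506729 0.006     ] [ 0.60017661 -0.20234336  0.006     ] 0.35744738494046396
yaw ends -1.3332618705345098 cups -1.33414535035432 0.13975219477216602
1 [0.54031512 0.04509139 0.057     ] rack -75.84919195232604 0.04249220517669669
2 [ 5.50330797e-01 -1.72568513e-04  5.70000000e-02] rack -29.499435449321396 -0.873987748404954
3 [ 0.56193774 -0.04564891  0.057     ] rack 17.431174572032685 -0.2938622455797052
4 [ 0.57307978 -0.09076571  0.057     ] rack 63.902948278992646 -0.08097602261675219
pin [ 0.52790933 -0.08101274  0.0395    ] rack 43.79490356235117 -41.68814997739917
knob [ 0.52606302 -0.16294771  0.0655    ] rack 122.99478285017001 -62.76248864976364
lug [ 0.60211021 -0.04959001  0.039     ] rack 30.714480880169635 37.82324570501193
0.08195577240001213 -0.26006443733650586
[ 0.55812167 -0.02863804  0.006     ] [ 0.23530703 -0.97192109  0.        ]
```

step_arm --pt "1 0 0 0 0 0 -0.037" --pt "1 0 0 0 0 0 -0.037" --pt "1 0 0 0 0 0 -0.037" --pt "1 0 0 0 0 0 -0.037" --pt "1 0 0 0 0 0 -0.037" --pt "1 0 0 0 0 0 -0.037" --pt "1 -0.012 -0.09 0 0 0 0" --pt "1 -0.012 -0.09 0 0 0 0" --pt "1 -0.012 -0.09 0 0 0 0" --pt "1 -0.012 -0.09 0 0 0 0" --pt "1 -0.012 -0.09 0 0 0 0" --pt "1 -0.012 -0.09 0 0 0 0"

```text
clock: 1.1
tool_pos: [0.3794, 0.4031, 0.2071]
tool_rot: [-0.004, -0.145, 0.989, -0.003]
ft_force: [1.2, -0.4, 0.9]
width: 0.0175
```

```bash
cat > t.py <<'E'
from h import *
import sys
def tgt(x,y,z,yaw_off=0):  # rack mm, world z tcp
    o=np.array([.5583,-.0288]); a=-1.334; ex=np.array([np.cos(a),np.sin(a)]); ey=np.array([-ex[1],ex[0]])
    s=r.state(); p=s['tool_pos']; w,q,u,v=s['tool_rot']; M=Ro.from_quat([q,u,v,w]).as_matrix()
    loc=p[:2]-o; print('rack now',loc@ex*1e3,loc@ey*1e3,'z',p[2],'F rack',s['ft_force'][:2]@ex,s['ft_force'][:2]@ey,s['ft_force'][2],'t',s['clock'],'w',s['width'])
    W=np.append(o+ex*x/1e3+ey*y/1e3,z)
    ya=a+np.pi+yaw_off; yt=np.array([np.cos(ya),np.sin(ya),0]); zt=np.array([0,0,-1.]); T=np.c_[np.cross(yt,zt),yt,zt]
    print('shift',(M.T@(W-p)/.4).round(4),'turn',(Ro.from_matrix(M.T@T).as_rotvec()/np.pi).round(4),'q',s['q'].round(2))
tgt(*map(float,sys.argv[1:]))
E
python3 t.py 150 0 .213
```

```text
rack now -461.85996824768745 -72.58372503367104 z 0.20707054655245197 F rack 0.6458876844808563 1.045938825680559 0.9291616911113022 t 1.1 w 0.017497598174872606
shift [-0.0993 -1.5372 -0.0084] turn [-0.0016 -0.0027  0.017 ] q [-0.91  0.24 -0.02  1.88  0.    1.03  0.93]
```

step_arm --pt "1 0 0 0 0 0 0.017" --pt "1 -0.006 -0.095 0 0 0 0" --pt "1 -0.006 -0.095 0 0 0 0" --pt "1 -0.006 -0.095 0 0 0 0" --pt "1 -0.006 -0.095 0 0 0 0" --pt "1 -0.006 -0.095 0 0 0 0" --pt "1 -0.006 -0.095 0 0 0 0" --pt "1 -0.006 -0.095 0 0 0 0" --pt "1 -0.006 -0.095 0 0 0 0" --pt "1 -0.006 -0.095 0 0 0 0" --pt "1 -0.006 -0.095 0 0 0 0" --pt "1 -0.006 -0.095 0 0 0 0"

```text
clock: 2.1
tool_pos: [0.502, -0.0152, 0.2085]
tool_rot: [-0.004, -0.117, 0.993, -0.003]
ft_force: [1.2, 0.4, 0.4]
width: 0.0004
```

```bash
python3 t.py 150 0 .213
```

```text
rack now -26.41323840860145 -51.528570711892506 z 0.20847894889340052 F rack -0.07437156585621846 1.24458532351778 0.40275420565233927 t 2.1 w 0.00036905467486977373
shift [-0.1297 -0.4408 -0.0102] turn [-0.0017 -0.003  -0.0007] q [-0.38  0.15  0.3   2.   -0.05  1.01  1.76]
```

step_arm --pt "1 -0.026 -0.088 0 0 0 0" --pt "1 -0.026 -0.088 0 0 0 0" --pt "1 -0.026 -0.088 0 0 0 0" --pt "1 -0.026 -0.088 0 0 0 0" --pt "1 -0.026 -0.088 0 0 0 0" --pt "1 0 0 0 0 0 0" --pt "1 0 0 0 0 0 0"

```text
clock: 2.68
tool_pos: [0.5951, -0.1928, 0.2077]
tool_rot: [-0.005, -0.113, 0.994, -0.005]
ft_force: [-0.1, 0.8, -0.1]
width: 0.0006
```

```bash
python3 t.py 145 0 .10
python3 - <<'E'
from h import *
im,d,W=cloud('wrist'); np.savez('w1',im=im,W=W); cv2.imwrite('pics/w1.png',im[:,:,::-1])
E
```

```text
rack now 168.05412768706285 -2.7038122281302646 z 0.20765691687044077 F rack -0.8021638887491193 0.05938036969238597 -0.06547448709108888 t 2.6833 w 0.0006416141586097311
shift [-0.0093  0.0598  0.2686] turn [-0.0025 -0.0037 -0.0032] q [-0.1   0.37  0.4   1.74 -0.15  1.07  2.14]
```

View pics/w1.png

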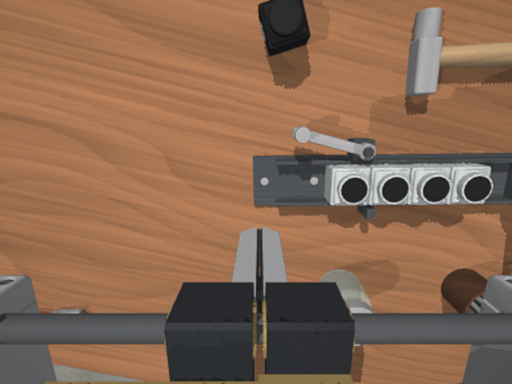

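The wrist view shows the row with cup 4's neck at (353,188) and cup 1's at (476,187). The knob is at (303,134), the pin at (368,151) and the open end of the rack at (255,180).

Run:
```python
from h import *
W=np.load('w1.npz')['W']
o=np.array([.5583,-.0288]); a=-1.334; ex=np.array([np.cos(a),np.sin(a)]); ey=np.array([-ex[1],ex[0]])
X=(W[...,:2]-o)@ex*1e3;Y=(W[...,:2]-o)@ey*1e3;Z=W[...,2]*1e3
roi=np.zeros(X.shape,bool);roi[90:225,240:]=1
m=roi&(Z>25)&(Z<75)
n,l,st,ce=cv2.connectedComponentsWithStats(m.astype('uint8'))
for i in range(1,n):
    if st[i,4]>20: k=l==i; print(st[i],[np.percentile(q[k],[2,50,98]).round(1) for q in (X,Y,Z)])
for n,(u,v) in dict(c4=(353,188),c3=(395,188),c2=(437,187),c1=(476,187),pin=(368,151),knob=(303,134),end=(257,180),fl=(290,180),f1=(290,156),f2=(290,204)).items(): print(n,*(np.round(np.nanmedian(q[v-1:v+2,u-1:u+2]),1) for q in (X,Y,Z)))
```

```text
[415  90  21   4  55] [array([-32.9, -20.9, -11.3]), array([-110.2, -109. , -106.8]), array([25.1, 25.7, 26.9])]
[ 292  127   84   36 1157] [array([ 33.3,  74.6, 128.9]), array([-69.6, -52.1, -31.8]), array([25.4, 39.3, 66.1])]
[ 327  163  166   57 6620] [array([-91.6,  -3.1,  82.6]), array([-24.7,  -6. ,  28.1]), array([28.6, 48.7, 59.2])]
c4 61.8 -3.4 57.9
c3 14.6 -3.1 58.4
c2 -32.9 -4.1 58.3
c1 -76.3 -3.6 58.3
pin 43.6 -43.5 43.9
knob 121.4 -64.4 65.2
end 171.7 -2.1 5.7
fl 128.4 -1.9 5.8
f1 128.9 -33.3 5.2
f2 129.5 25.4 23.5
```

step_arm --pt "1 -0.003 0.045 0 -0.0025 -0.0037 -0.003" --pt "1 0 0.045 0.08 0 0 0" --pt "1 0 0 0.09 0 0 0" --pt "1 0 0 0.09 0 0 0" --pt "1 0 0 0.09 0 0 0" --pt "1 0 0 0.04 0 0 0" --pt "1 0 0 0 0 0 0" --pt "1 0 0 0 0 0 0"

```text
clock: 3.4
tool_pos: [0.5859, -0.1412, 0.0488]
tool_rot: [0.003, -0.124, 0.992, 0.003]
ft_force: [-0.1, -0.6, 0.4]
width: 0.0005
```

```bash
python3 t.py 125 -1.5 .024
```

```text
rack now 115.74787939919622 0.4760747618598078 z 0.048793099313414065 F rack 0.521689020082437 -0.2607577812658684 0.3850100837264063 t 3.4 w 0.0005076034418019675
shift [ 0.0057 -0.0234  0.0618] turn [0.0017 0.0024 0.0037] q [-0.11  0.52  0.31  1.92 -0.24  0.74  2.17]
```

step_arm --pt "1 0.006 -0.023 0.0 0.0017 0.0024 0.003" --pt "1 0 0 0.03 0 0 0" --pt "1 0 0 0.03 0 0 0" --pt "1 0 0 0 0 0 0" --pt "1 0 0 0 0 0 0"

```text
clock: 3.82
tool_pos: [0.5886, -0.1498, 0.0279]
tool_rot: [0.003, -0.12, 0.993, -0.001]
ft_force: [1.1, -0.4, 0.2]
width: 0.0003
```

```bash
python3 t.py 100 -1.5 .024
```

```text
rack now 124.74370390686906 1.0180690673932817 z 0.027864371331541574 F rack 0.6010628553459985 0.9946969657945859 0.22191554836997426 t 3.8167 w 0.0003287844326455709
shift [0.0061 0.0619 0.0095] turn [-0.0006  0.0021  0.0012] q [-0.09  0.55  0.31  1.92 -0.25  0.7   2.18]
```

step_arm --pt "1 0.004 0.012 0.0 0 0.002 0.001" --pt "1 0 0.012 0 0 0 0" --pt "1 0 0.012 0 0 0 0" --pt "1 0 0.012 0 0 0 0" --pt "1 0 0.012 0 0 0 0" --pt "1 0 0.012 0 0 0 0" --pt "1 0 0.012 0 0 0 0" --pt "1 0 0.012 0 0 0 0"

```text
clock: 4.48
tool_pos: [0.578, -0.1115, 0.0293]
tool_rot: [0.001, -0.117, 0.993, -0.002]
ft_force: [-0.1, -5.3, -2.0]
width: 0.0003
```

```bash
python3 t.py 46.5 -1.5 .026
```

```text
rack now 85.02702903464257 -0.2544017737519805 z 0.02929914765794745 F rack 5.127792330585614 -1.3348653400310466 -1.9608944150119996 t 4.4833 w 0.00027086096993791866
shift [0.0033 0.0963 0.0078] turn [-0.0014  0.0007 -0.0005] q [-0.16  0.53  0.31  1.96 -0.24  0.68  2.1 ]
```

Contact is made, with about 5 N of push on the row. I'll continue.

step_arm --pt "1 0.002 0.012 0.003 -0.001 0 0" --pt "1 0 0.012 0.001 0 0 0" --pt "1 0 0.012 0.001 0 0 0" --pt "1 0 0.012 0.001 0 0 0" --pt "1 0 0.012 0.001 0 0 0" --pt "1 0 0.012 0 0 0 0"

```text
clock: 4.98
tool_pos: [0.573, -0.0878, 0.0288]
tool_rot: [0.005, -0.115, 0.993, -0.005]
ft_force: [1.1, -5.9, -1.0]
width: 0.0003
```

```bash
python3 t.py 46.5 -1.5 .026
```

```text
rack now 60.78874796090522 0.4277789170520213 z 0.028801765725617975 F rack 6.039943275318767 -0.2784155123981662 -0.9643162954236215 t 4.9833 w 0.00026120200454772904
shift [0.0051 0.0358 0.0066] turn [-0.0032  0.0028 -0.0019] q [-0.21  0.52  0.32  1.99 -0.24  0.66  2.06]
```

step_arm --pt "1 0.003 0.01 0.003 -0.003 0.003 -0.002" --pt "1 0 0.01 0.001 0 0 0" --pt "1 0 0.01 0.001 0 0 0" --pt "1 0 0.008 0 0 0 0"

```text
clock: 5.32
tool_pos: [0.57, -0.076, 0.0284]
tool_rot: [0.002, -0.117, 0.993, -0.003]
ft_force: [-0.1, -6.1, -1.6]
width: 0.0004
```

```bash
python3 t.py 46.5 -1.5 .026
```

```text
rack now 48.58674240467833 0.2965574228847335 z 0.028395345066879626 F rack 5.948186027859355 -1.5605883500609208 -1.6499084673043103 t 5.3167 w 0.0004309960375269082
shift [0.0045 0.0052 0.0059] turn [-0.0018  0.001  -0.0007] q [-0.23  0.51  0.31  1.99 -0.24  0.67  2.04]
```

step_arm --pt "1 0.003 0.008 0.002 -0.002 0.001 0" --pt "1 0 0.008 0 0 0 0" --pt "1 0 0.008 0 0 0 0"

```text
clock: 5.57
tool_pos: [0.5688, -0.0719, 0.029]
tool_rot: [0.003, -0.115, 0.993, -0.003]
ft_force: [6.0, -26.3, -3.3]
width: 0.0003
```

```bash
python3 t.py 46.5 -1.5 .026
```

```text
rack now 44.34377499985851 0.1038201922310654 z 0.02897262243961709 F rack 26.93449556432213 -0.3020324888694077 -3.3228972004128248 t 5.5667 w 0.00032957099819570844
shift [ 0.004  -0.0054  0.0074] turn [-0.0022  0.0015 -0.0017] q [-0.24  0.51  0.32  2.   -0.24  0.66  2.03]
```

The force jumped to 27 N at x = 44, so the row is against the stop. I'll back off, lift, and look.

step_arm --pt "1 0 0.004 0 0 0 0" --pt "1 0 0.002 0 0 0 0" --pt "1 0 -0.03 0 -0.002 0.0015 -0.001" --pt "1 0 -0.06 0 0 0 0" --pt "1 0 0 -0.08 0 0 0" --pt "1 0 0 -0.08 0 0 0" --pt "1 0 0 -0.08 0 0 0" --pt "1 0 0 -0.08 0 0 0" --pt "1 0 -0.08 0 0 0 0" --pt "1 0 -0.08 0 0 0 0" --pt "1 0 0 0 0 0 0" --pt "1 0 0 0 0 0 0"

```text
clock: 6.57
tool_pos: [0.5911, -0.1664, 0.1635]
tool_rot: [-0.001, -0.119, 0.993, 0.0]
ft_force: [-0.5, 0.3, 0.3]
width: 0.0006
```

```bash
python3 t.py 119 -85 .15 -1.83
python3 - <<'E'
from h import *
im,d,W=cloud('wrist'); np.savez('w2',im=im,W=W)
im2,d,W2=cloud('top'); np.savez('top2',im=im2,W=W2)
c=cv2.resize(im2[170:256,215:380],(512,267),interpolation=cv2.INTER_CUBIC)
cv2.imwrite('pics/w2.png',np.vstack([im[:300],c])[:,:,::-1])
E
```

```text
rack now 141.42451544666613 -0.3642927422199682 z 0.16346517406864455 F rack -0.3778923866351406 -0.39347904806946155 0.33301368980769785 t 6.5667 w 0.0005996052802617022
shift [0.2114 0.0564 0.0339] turn [-3.000e-04 -4.000e-04  5.831e-01] q [-0.14  0.4   0.39  1.81 -0.18  0.97  2.14]
```

View pics/w2.png

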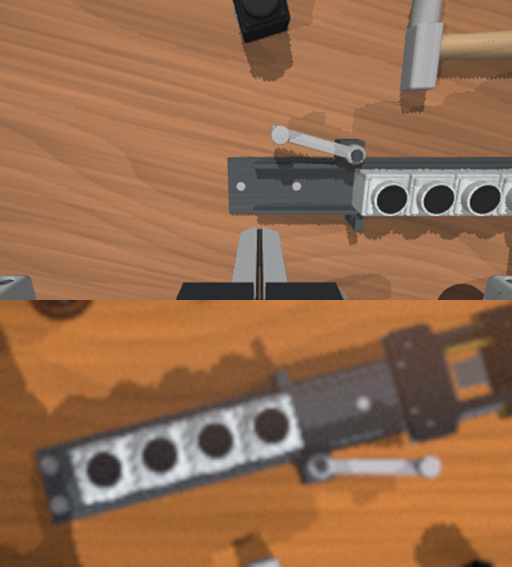

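The cups now stand closed up at the left end: their necks are at (104,170 in the lower crop), (160,155), (216,140) and (271,125), hard by the stop. The keeper has not moved. Next I'll turn the tool to meet the knob from outside.

step_arm --pt "1 0.045 0.012 0 0 0 0.0" --pt "1 0.05 0.012 0 0 0 0.0" --pt "1 0.05 0.012 0 0 0 0.0" --pt "1 0.05 0.012 0 0 0 0.0" --pt "1 0 0 0 0 0 0.038" --pt "1 0 0 0 0 0 0.038" --pt "1 0 0 0 0 0 0.038" --pt "1 0 0 0 0 0 0.038" --pt "1 0 0 0 0 0 0.038" --pt "1 0 0 0 0 0 0.038" --pt "1 0 0 0 0 0 0.038" --pt "1 0 0 0 0 0 0.038"

```text
clock: 7.67
tool_pos: [0.5022, -0.1513, 0.1585]
tool_rot: [-0.006, 0.362, 0.932, 0.001]
ft_force: [0.5, 0.1, 0.6]
width: 0.0002
```

step_arm --pt "1 0 0 0 0 0 0.038" --pt "1 0 0 0 0 0 0.038" --pt "1 0 0 0 0 0 0.038" --pt "1 0 0 0 0 0 0.038" --pt "1 0 0 0 0 0 0.038" --pt "1 0 0 0 0 0 0.038" --pt "1 0 0 0 0 0 0.038" --pt "1 0 0 0 0 0 0"

```text
clock: 8.33
tool_pos: [0.4995, -0.141, 0.1555]
tool_rot: [-0.01, 0.723, 0.691, -0.002]
ft_force: [0.6, 0.4, -0.6]
width: 0.0004
```

```bash
python3 t.py 114 -96 .055 -1.83
python3 - <<'E'
from h import *
f=lambda u,v,z: ray('top',(215+u/3.103-.4,170+v/3.103-.4),z)
o=np.array([.5583,-.0288]); a=-1.334; ex=np.array([np.cos(a),np.sin(a)]); ey=np.array([-ex[1],ex[0]])
for p,z in [((104,170),.057),((160,155),.057),((216,140),.057),((271,125),.057),((318,166),.0395),((430,167),.0655)]:
    q=f(*p,z)[:2]-o; print((q@ex*1e3).round(1),(q@ey*1e3).round(1))
E
```

```text
rack now 95.24198657371035 -83.44598918906438 z 0.1555358340011826 F rack -0.28559651010079345 0.6517370482252133 -0.6314604012612607 t 8.3333 w 0.0003556875531523147
shift [-0.0566 -0.0127  0.251 ] turn [-0.0056 -0.0036 -0.007 ] q [-0.49  0.32  0.78  2.03 -0.29  0.92  0.4 ]
-127.4 -0.6
-81.2 -0.3
-34.7 -0.0
11.1 0.4
42.1 -41.3
123.2 -63.6
```

The top view puts the cups at -127.4, -81.2, -34.7 and +11.1 mm, which is home. Now I'll go to the knob.

step_arm --pt "1 -0.028 -0.007 0 -0.0056 -0.0036 -0.007" --pt "1 -0.028 -0.006 0 0 0 0" --pt "1 0 0 0.06 0 0 0" --pt "1 0 0 0.06 0 0 0" --pt "1 0 0 0.06 0 0 0" --pt "1 0 0 0 0 0 0"

```text
clock: 8.83
tool_pos: [0.4939, -0.1577, 0.0808]
tool_rot: [-0.0, 0.703, 0.712, 0.001]
ft_force: [-1.9, 0.3, 0.2]
width: 0.0002
```

```bash
python3 t.py 114 -96 .055 -1.83
```

```text
rack now 110.21789283211615 -92.88996927533569 z 0.08077949098537679 F rack -0.6927599455032405 -1.7680626812630056 0.18046604980711467 t 8.8333 w 0.00023673655977055785
shift [-0.0111 -0.0056  0.0644] turn [ 0.0004 -0.0008  0.0112] q [-0.37  0.42  0.69  2.1  -0.39  0.75  0.58]
```

step_arm --pt "1 -0.011 -0.005 0 0 0 0.011" --pt "1 0 0 0.035 0 0 0" --pt "1 0 0 0.03 0 0 0" --pt "1 0 0 0 0 0 0"

```text
clock: 9.17
tool_pos: [0.4922, -0.1618, 0.0563]
tool_rot: [-0.001, 0.714, 0.701, 0.002]
ft_force: [-0.3, 0.5, -1.4]
width: 0.0001
```

```bash
python3 t.py 114 -96 .055 -1.83
python3 - <<'E'
from h import *
im,d,W=cloud('wrist'); cv2.imwrite('pics/w3.png',im[:,:,::-1])
E
```

```text
rack now 113.78659792963359 -95.49883747479103 z 0.05630327960208094 F rack -0.5499187725939321 -0.21066321891573864 -1.3748750904896279 t 9.1667 w 7.249350117058395e-05
shift [-0.0008 -0.0011  0.0033] turn [ 0.0005 -0.001   0.0013] q [-0.34  0.46  0.66  2.12 -0.44  0.7   0.6 ]
```

View pics/w3.png

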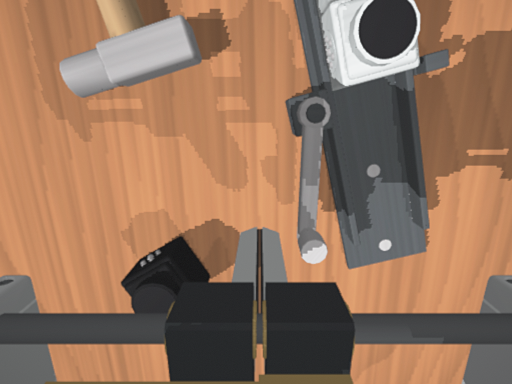

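The wrist view shows the fingertip at (260,230) and the knob beside it at (313,248), clear and on the push side. Image right is the push direction. Swinging now.

step_arm --pt "1 0 0.015 0.003 0 0 0" --pt "1 0 0.015 0 0 0 0" --pt "1 -0.004 0.021 0 0 0 -0.032" --pt "1 -0.004 0.021 0 0 0 -0.032" --pt "1 -0.004 0.021 0 0 0 -0.032" --pt "1 -0.004 0.021 0 0 0 -0.032"

```text
clock: 9.72
tool_pos: [0.5427, -0.1642, 0.0601]
tool_rot: [0.001, 0.554, 0.832, 0.003]
ft_force: [-0.4, -0.4, -0.2]
width: 0.0008
```

```bash
cat > k.py <<'E'
import sys,subprocess,numpy as np
for th in map(float,sys.argv[1:]):
    print('th',th); c,s=np.cos(th),np.sin(th)
    print(subprocess.run(['python3','t.py',str(44+82*c+21*s),str(-41.3+82*s-21*c),'.055',str(th-np.pi/2)],capture_output=True,text=True).stdout)
E
python3 k.py 0.14 0.6
```

```text
th 0.14
rack now 127.97739600721201 -46.974165198709876 z 0.06006815038963985 F rack 0.3183191650714215 -0.4690961068275916 -0.23763989690082843 t 9.7167 w 0.0008209797449038891
shift [ 0.0011 -0.0092  0.0126] turn [ 0.0017 -0.0004  0.0062] q [-0.24  0.49  0.54  2.   -0.38  0.74  0.92]

th 0.6
rack now 127.97739600721201 -46.974165198709876 z 0.06006815038963985 F rack 0.3183191650714215 -0.4690961068275916 -0.23763989690082843 t 9.7167 w 0.0008209797449038891
shift [-0.0028  0.0872  0.0131] turn [ 0.0018  0.     -0.1403] q [-0.24  0.49  0.54  2.   -0.38  0.74  0.92]
```

step_arm --pt "1 -0.003 0.02 0.006 0.0015 0 -0.032" --pt "1 -0.003 0.02 0.004 0 0 -0.032" --pt "1 -0.003 0.02 0.002 0 0 -0.032" --pt "1 -0.003 0.02 0.002 0 0 -0.032"

```text
clock: 10.05
tool_pos: [0.5772, -0.1523, 0.0575]
tool_rot: [0.002, 0.367, 0.93, 0.0]
ft_force: [-1.5, 0.5, -0.3]
width: 0.0005
```

```bash
python3 k.py 0.6 1.0
```

```text
th 0.6
rack now 124.5177236666818 -10.57818430590806 z 0.0575255458792378 F rack -0.821284138645424 -1.3729033641507076 -0.3409423263273722 t 10.05 w 0.00047526238473860616
shift [ 0.0045 -0.0023  0.0063] turn [ 0.0006  0.0009 -0.0058] q [-0.18  0.51  0.42  1.93 -0.3   0.75  1.24]

th 1.0
rack now 124.5177236666818 -10.57818430590806 z 0.0575255458792378 F rack -0.821284138645424 -1.3729033641507076 -0.3409423263273722 t 10.05 w 0.00047526238473860616
shift [0.0017 0.0817 0.0065] turn [ 0.0004  0.001  -0.1331] q [-0.18  0.51  0.42  1.93 -0.3   0.75  1.24]
```

step_arm --pt "1 0.001 0.02 0.005 0 0.001 -0.033" --pt "1 -0.002 0.02 0.002 0 0 -0.032" --pt "1 -0.002 0.02 0.001 0 0 -0.032" --pt "1 -0.002 0.02 0.001 0 0 -0.032"

```text
clock: 10.38
tool_pos: [0.6015, -0.1274, 0.0567]
tool_rot: [0.002, 0.163, 0.987, 0.0]
ft_force: [-1.2, -0.4, -0.5]
width: 0.0004
```

```bash
python3 k.py 1.0 1.4
```

```text
th 1.0
rack now 106.00145795111334 18.84504808919569 z 0.056729409820629406 F rack 0.1481995050244438 -1.2441323780786198 -0.5000512979231858 t 10.3833 w 0.00043437207613394706
shift [ 0.0053 -0.0033  0.0043] turn [0.0002 0.0013 0.0023] q [-0.13  0.52  0.31  1.89 -0.22  0.76  1.54]

th 1.4
rack now 106.00145795111334 18.84504808919569 z 0.056729409820629406 F rack 0.1481995050244438 -1.2441323780786198 -0.5000512979231858 t 10.3833 w 0.00043437207613394706
shift [0.0004 0.0807 0.0044] turn [-0.      0.0013 -0.125 ] q [-0.13  0.52  0.31  1.89 -0.22  0.76  1.54]
```

step_arm --pt "1 0.002 0.02 0.003 0 0.001 -0.031" --pt "1 -0.002 0.02 0.001 0 0 -0.032" --pt "1 -0.002 0.02 0.001 0 0 -0.032" --pt "1 -0.002 0.017 0.001 0 0 -0.032"

```text
clock: 10.72
tool_pos: [0.6132, -0.0972, 0.0572]
tool_rot: [0.002, -0.046, 0.999, -0.001]
ft_force: [0.2, -1.2, -1.2]
width: 0.0004
```

```bash
python3 k.py 1.4 1.571
```

```text
th 1.4
rack now 79.42641387197806 37.34898924319254 z 0.057249639147836026 F rack 1.2490375128634794 -0.07867927429195945 -1.209267452027698 t 10.7167 w 0.0003769506409343241
shift [0.0038 0.0015 0.0056] turn [-0.0009  0.0015  0.0083] q [-0.1   0.52  0.2   1.87 -0.14  0.76  1.84]

th 1.571
rack now 79.42641387197806 37.34898924319254 z 0.057249639147836026 F rack 1.2490375128634794 -0.07867927429195945 -1.209267452027698 t 10.7167 w 0.0003769506409343241
shift [-0.0031  0.037   0.0055] turn [-0.001   0.0015 -0.0461] q [-0.1   0.52  0.2   1.87 -0.14  0.76  1.84]
```

step_arm --pt "1 0 0.014 0.003 0 0.001 -0.02" --pt "1 0 0.014 0.001 0 0 -0.02" --pt "1 0 0.01 0.001 0 0 -0.005" --pt "1 0 0.006 0 0 0 0"

```text
clock: 11.05
tool_pos: [0.6141, -0.0803, 0.0578]
tool_rot: [0.003, -0.123, 0.992, -0.003]
ft_force: [2.3, -15.1, -8.6]
width: 0.0006
```

```bash
python3 k.py 1.571
```

```text
th 1.571
rack now 63.0986659675839 42.125843410035316 z 0.057788945144808784 F rack 15.182349821437192 -1.2806243429167066 -8.61451275402839 t 11.05 w 0.0005732623995916233
shift [ 0.0036 -0.0046  0.007 ] turn [-0.0022  0.0014  0.003 ] q [-0.1   0.51  0.16  1.87 -0.11  0.76  1.93]
```

The force rose to 15 N at x = 63, so the keeper is at its catch. I'll hold briefly, then back straight off along rack +x, rise, and check.

step_arm --pt "1 0 0.003 0 0 0 0" --pt "1 0 0.002 0 0 0 0" --pt "1 0 -0.03 0 0 0 0" --pt "1 0 -0.05 0 0 0 0" --pt "1 0 -0.04 -0.05 0 0 0" --pt "1 0 0 -0.08 0 0 0" --pt "1 0 0 -0.08 0 0 0" --pt "1 0 0 -0.08 0 0 0" --pt "1 0 -0.08 -0.05 0 0 0" --pt "1 0 -0.08 0 0 0 0" --pt "1 0 0 0 0 0 0" --pt "1 0 0 0 0 0 0"

```text
clock: 12.05
tool_pos: [0.6429, -0.2, 0.2063]
tool_rot: [0.004, -0.113, 0.994, -0.006]
ft_force: [1.0, 1.1, 0.6]
width: 0.0002
```

Run:
```python
from h import *
print(r.state()['tool_pos'],r.state()['ft_force'])
im,d,W=cloud('wrist'); im2,d,W2=cloud('top'); np.savez('top3',im=im2,W=W2)
c=cv2.resize(im2[170:256,215:380],(792,413),interpolation=cv2.INTER_CUBIC)
cv2.imwrite('pics/f.png',c[:,:,::-1])
D=np.load('top.npz')['im']; df=cv2.absdiff(D,im2).max(2)>60; cv2.imwrite('pics/f2.png',np.vstack([im[100:300],cv2.resize(im2,(512,384))])[:,:,::-1])
```

```text
[ 0.64288847 -0.19998079  0.20626325] [1.0466729  1.06656258 0.64283306]
```

View pics/f.png

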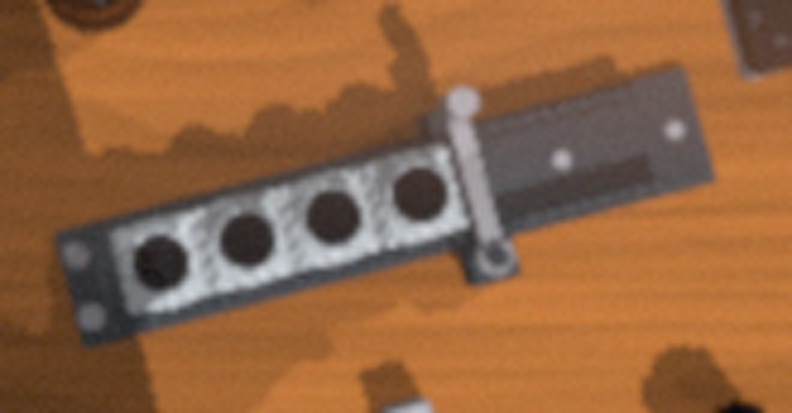

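View pics/f2.png

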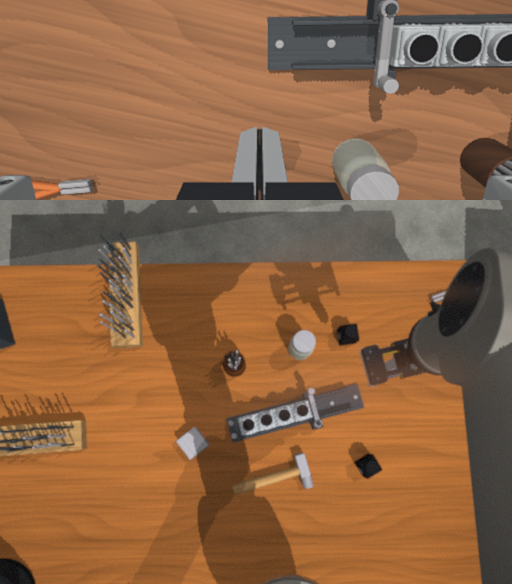

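The keeper lies across the channel, with its pin at (495,257) and knob at (462,101). The cups are closed up at (160,262) to (420,193), and the bystanders are unmoved. I'll do the final numeric check and hand in.

Run:
```python
from h import *
f=lambda u,v,z: ray('top',(215+u/4.8-.4,170+v/4.8-.4),z)[:2]
a=-1.334; ex=np.array([np.cos(a),np.sin(a)]); ey=np.array([-ex[1],ex[0]]);o=np.array([.5583,-.0288])
k=f(462,101,.0655)-f(495,257,.0395); th=np.arctan2(k@ey,k@ex); print('keeper',th,np.hypot(*k))
print([round(float((f(*p,.057)-o)@ex*1e3),1) for p in [(160,262),(247,240),(333,216),(420,193)]])
if th>1.49: r.job_done(); print('done')
```

```text
keeper 1.5681927043272486 0.08254675787957177
[-127.7, -81.4, -35.2, 11.6]
the job is handed in; nothing more can be done
done
```

The row is home against the end stop, the keeper is swung across behind it, and I have handed the job in at about 12 s of the 51 s allowed.

- **Row:** I pushed the four cups as one train, pressing only on the back of cup 4 with about 6 N. The force jumped to 27 N when cup 1 met the stop. In the last top view the cup centres measure x = -127.7, -81.4, -35.2 and +11.6 mm, against -127, -81, -35 and +11 for home.
- **Keeper:** I swung it round by its knob with the closed fingertips until it pressed on its catch at about 15 N. It now measures 1.568 rad of 1.571.
- **Other things:** the pot, jar, block and hammer look unmoved in the final top view, though I judged that by eye and did not measure it. The arm is withdrawn and touches nothing.
- **Disagreement:** an early wrist-camera reading put the cups and keeper pin about 2 to 3 mm further to rack -y than the top view. I worked from the top view, and the contact forces bore it out to within about 2 mm.

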